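Lift the hot lid off the soup warmer with the lid lifter

TASK

The soup warmer on the copy-room counter is hot. Take the lid lifter from its holder, hook it under the lid's loop handle, lift the lid off level and balanced, and set it down gently, centred on the round lid rest; then stand the lifter upright back in its holder and let go. Never touch the hot lid or warmer with the robot itself, never press or jerk hard with the lifter, and leave everything else on the counter where it is.

Things in the scene. Friction and masses are not known exactly. Their poses are not given: they have to be found in the camera images.
- lifter_grip (a point): Centre of the grip of the lid lifter (loose, 0.2 kg, upright in its holder): a black block 30 (x) by 20 (y, pinch it this way) by 50 (z) mm on a steel C-shaped hook 16 mm wide. z up, x the way the toe points and the C opens. The block's top is 25 mm above this point, the toe's underside 88 mm below, the underside of the arm that carries the block 32 mm below.
- lifter_notch (a point): Same axes; on top of the lifter's toe, 80 mm straight below the grip centre: the middle of the 18 mm long notch (x -9 to +9 mm) for the loop's bar. The toe is 8 mm thick, x -16 to +16 mm. At its tip (x +9 to +16) a lip stands 4 mm above the toe; at x -16 to -9 the straight back rises to the grip.
- lid: The hot steel lid (loose, 0.36 to 0.54 kg), on the warmer. Origin: centre of its underside, z up. Plug of radius 80, 8 mm high, in the warmer's mouth with 5 mm play; above it a flange of radius 92, 4 mm thick; flat top face 12 mm above the origin. Its loop handle's bar runs along y.
- lid_bar (a point): Middle of the lid's rigid loop: centre of an 8 mm round bar along the lid's y axis, 30.5 mm above the lid's origin, on 8 mm posts 64 mm apart. 14.5 mm is free between top face and bar, so the lifter's tip (12 mm high) passes under it along the lid's x axis, from either side, with 2.5 mm to spare. The lid hangs level if lifted within 8 mm of this middle.
- warmer: The soup warmer, hot: a fixed open round steel pot, rim radius 90 mm, rim 105 mm above its origin (centre of the underside, on the counter), black foot of radius 108 mm and, below the rim, a control box and knob on its -x side, reaching 128 mm out. The warmer and the lid rest may have changed sides.
- rest: The lid rest: a fixed round foot of radius 70 mm (origin: centre of its underside, on the counter) and a column with a flat round aluminium plate of radius 85 mm centred over it. The plate is height-adjustable and stiffly clamped, its top 46 to 94 mm above the counter; the height is not given: lower the lid until the rest is felt to take its weight.
- holder: The lifter's holder: a fixed open-topped steel socket, 56 (x) by 42 (y) mm, 40 mm high, walls 4 mm, on a flange 90 by 76 mm; inner floor 4 mm above its origin (centre of the underside). The lifter stands in it on its toe, pointing along the holder's x axis, with 8 mm play each way along x and 9 mm along y; its grip centre is then 92 mm above the counter.
- mug: Bystander: white mug, radius 40, height 90 mm; origin at its underside.
- bowl: Bystander: white bowl, radius 65, height 55 mm; origin at its underside.
- stapler: Bystander: black stapler, 130 by 34 by 39 mm; origin at its underside.
- pen_cup: Bystander: dark cup, radius 38, height 100 mm; origin at its underside.
- jar: Bystander: amber glass jar, radius 34, height 100 mm; origin at its underside.
- spoon: Bystander: steel spoon lying on the counter, about 200 mm long.

How it is judged:
On the way, in this order (a step that is already met when the one before it is completed fails the run):
1. the lid hangs level from the lifter, clear above the warmer (contact force between lifter and lid above 2 N and z of lid in the frame of warmer above 0.115 m and angle between lid's own z axis and vertical below 0.2 rad and contact force between lid and warmer below 0.05 N), for 0.3 s.
2. the lid lies flat and centred on the rest, the lifter off it (contact force between lid and rest above 2 N and horizontal distance between lid and rest below 0.03 m and angle between lid's own z axis and vertical below 0.06 rad and contact force between lifter and lid below 0.2 N), for 0.2 s.
At the end, for the whole second after the job is handed in: The lid lies at rest on the lid rest, flat within 0.06 rad, its centre within 30 mm of the rest's centre, carried by the rest and free of the lifter; the lifter stands at rest in its holder on the holder's floor, upright within 0.15 rad, grip within 20 mm of the holder's centre (all of step 2 and linear speed of each of lid, lifter below 0.02 m/s and horizontal distance between lifter_grip and holder below 0.02 m and angle between lifter_grip's own z axis and vertical below 0.15 rad and height (world z) of lifter_grip below 0.098 m); the robot touches nothing.
It fails at once if the robot itself touches the hot lid or warmer (contact force between any of the fingers, the arm and lid above 0.5 N or contact force between any of the fingers, the arm and warmer above 0.5 N).
It fails at once if the lifter presses or pulls on the lid with more than 25 N (contact force between lifter and lid above 25 N).
It fails at once if the lid tips by more than 0.25 rad (angle between lid's own z axis and vertical above 0.25 rad).
It fails at once if the lid is dropped or pushed onto the rest with more than 30 N (contact force between lid and rest above 30 N).
It fails at once if a bystander is moved more than 20 mm (distance of any of mug, bowl, stapler, pen_cup, jar, spoon from where it was at the start of the episode above 0.02 m).
It also fails if it takes over 72 s, if anything falls off the work surface, if the arm or the gripper's body presses on something with over 40 N, if the wrist force passes 120 N, or if a joint passes its speed limit or range.

ROBOT

A 6-joint arm with a two-finger parallel gripper is mounted at the origin on the work surface. World frame = base frame: x ahead of the robot, y to its left, z up, the work surface at z = 0. Lengths are in m, angles in rad, forces in N, time in s.
With the tool pointing down it reaches from about 0.3 to 0.95 m from the base axis. Payload 3.1 kg.
Tool frame: the origin (TCP) lies between the finger pads; the fingertips stand robot.tcp_to_tips ahead of it and the grasp point (between the pads) lies 2 mm behind it (robot.tcp_to_tips is the distance from the TCP to the fingertips, in m); z points along the fingers, y is the line along which they close (so a half turn about z gives the same grasp; the last joint's range is limited). The gripper opens to 85 mm and grips with 20 to 120 N. Pads are 22 mm wide; open, the fingers measure 114 mm over their backs; the gripper's body (76 mm by 85 mm) begins 54 mm behind the grasp point. The pads swing forward as they close: fully open they stand 13 mm farther back than shut.
Start: joints at [1.075, 0.308, 1.634, -0, 1.2, -0.07], TCP at [0.258, 0.569, 0.248] pointing down, gripper open.
Joint ranges: [-3.06, 3.06], [-0.79, 1.96], [0.05, 2.63], [-1.19, 4.34], [0.05, 2.64], [-2.94, 2.94]. Speed limits (rad/s): [2.79, 2.79, 3.14, 3.14, 3.14, 3.14].

INTERFACE

Orientations are given as a unit quaternion [x, y, z, w].
In Python, from plant import robot, eyes, look_for, trace, place_of gives the robot as it stands. The module is installed in compiled form; this text tells all that it offers.
- The arm moves only by the shell command python3 -m handwheel 'ROWS' [OPENING]. ROWS is JSON, a list of rows, each a list of 2 entries, a list of its own where there are three numbers: the shift along the tool's x, y, z in cm, then the turn, a rotation vector about the tool's x, y, z in rad. A call has 1 to 5 rows; each row is the pose to reach, as a shift and turn from the pose commanded when the call began, along the tool's axes at that moment; what a row does not reach only later rows make up. A row lasts 1/10 s, in which the tool goes at most 50 mm and 8.59 degrees, less where a joint would pass 70% of its speed; a pose out of reach is approached as far as the arm can. A call with a gripper value outside its range is refused whole. OPENING is the opening, from 0 (shut) to 1 (fully open), set as the call begins (- or left out, the last holds). The fingers move at their own pace and stop on an object; the grip force is fixed at half the most. Time passes only in rows, so rows that repeat a pose let the fingers close. It gives the time, the measured TCP pose, the force, the opening and the grip force at its end, in the units of the state.
- robot.sense(): the state, without advancing time (a new reading comes with each control period).
- eyes.grab_frame(name): name is "scene" or "top"; returns the picture (400x640x3 uint8, red, green, blue); there is no depth.
- eyes.camera_model(name): a dict with "fx", "fy", "cx", "cy" (pixels), "rvec" (rotation vector, rad) and "tvec" (3), from world to camera coordinates, as OpenCV has them. Camera axes: x right, y down, z forward; pixel columns grow to the right and rows downward; lengths in m; the calibration is good to about 2 mm. A picture is of the moment at which its call begins. camera_model takes no time and is no camera call.
- robot.finish_job(): hands the job in; it is judged then, once.
Trained networks look in the newest picture that a camera, given by its name, has taken for a name from the list of things; names that differ only in an ending like _2 or _b are one class to them, and where a whole thing is asked for, a point or a joint stands for the part that bears it (a point fixed in the world has none). Each returns a list of dicts, best first, with "conf" (0 to 1); they miss things now and then, are a little off and sometimes report something else, mostly with a low value. They report only what shows in the picture. A call takes as long as a camera call.
- look_for(target, camera): "pixel" ([column, row] in pixels, amid what is visible of it).
- trace(target, camera): "pixels" (400x640 bool, what is visible of it) and "pixel" ([column, row] in pixels, amid what is visible of it).
- place_of(target, camera): "pixel" ([column, row] in pixels: a listed point, or the origin of a listed thing).
The state is a dict: "clock": time; "q": joint angles; "qvel": joint speeds; "joint_torque": joint torques, N m; "ee_pos": TCP position; "eef_rot": TCP orientation; "wrist_force": force on the tool from outside, world axes, zero at the start; "torque": the same for the moment, N m; "width": finger opening in m; "gripper_force": force on a finger pad.
Only numpy, scipy, OpenCV 4.12 (cv2) and the standard library are available. Lean on these libraries where they do the work, as an engineer would, in place of code of your own. Each camera call takes 0.05 s, during which the arm holds its last target. There are 200 camera calls.

## Working session

There is one attempt and no reset: what is moved stays moved. The work goes in short steps, Python scripts to look and compute and a shell command to move; the robot and the scene stay as the last step left them, time stands still between calls to the robot, and variables do not carry over. Pictures are saved under pics/ and viewed, at most 15 in all, crops included, and the job is handed in when it is done.

```bash
mkdir -p pics; cat > h.py <<'E'
import numpy as np, cv2
from plant import robot, eyes, look_for, trace, place_of
from scipy.spatial.transform import Rotation as R
def ray(cam,px):
    m=eyes.camera_model(cam);Rm=cv2.Rodrigues(np.array(m["rvec"],float))[0];t=np.array(m["tvec"],float)
    d=Rm.T@np.array([(px[0]-m["cx"])/m["fx"],(px[1]-m["cy"])/m["fy"],1]);return -Rm.T@t,d
def atz(cam,px,z):
    o,d=ray(cam,px);return o+d*(z-o[2])/d[2]
def tri(p1,p2):
    A=[];b=[]
    for c,p in(("scene",p1),("top",p2)):
        o,d=ray(c,p);d=d/np.linalg.norm(d);P=np.eye(3)-np.outer(d,d);A.append(P);b.append(P@o)
    return np.linalg.lstsq(np.vstack(A),np.hstack(b),rcond=None)[0]
def proj(cam,X):
    m=eyes.camera_model(cam);K=np.array([[m["fx"],0,m["cx"]],[0,m["fy"],m["cy"]],[0,0,1.]])
    return cv2.projectPoints(np.array(X,float).reshape(-1,3),np.array(m["rvec"],float),np.array(m["tvec"],float),K,None)[0].reshape(-1,2)
def save(cam,n):
    f=eyes.grab_frame(cam);cv2.imwrite("pics/"+n,f[:,:,::-1]);return f
E
python3 - <<'E'
from h import *
np.set_printoptions(precision=4,suppress=True)
a=save("scene","s0.png");b=save("top","t0.png")
cv2.imwrite("pics/both0.png",np.vstack([a,b])[:,:,::-1][:, :]) if 0 else None
s=robot.sense();print(s)
for n in ["lifter_grip","lifter_notch","lid","lid_bar","warmer","rest","holder","mug","bowl","stapler","pen_cup","jar","spoon"]:
    r={}
    for c in("scene","top"):
        l=place_of(n,c); r[c]=l; print(n,c,[(np.round(x["pixel"],1).tolist(),round(x["conf"],2)) for x in l[:2]])
    if r["scene"] and r["top"]: print("   ",tri(r["scene"][0]["pixel"],r["top"][0]["pixel"]), atz("top",r["top"][0]["pixel"],0))
E
```

```text
{'clock': 0.1, 'q': array([ 1.0753,  0.309 ,  1.6351, -0.    ,  1.1997, -0.0697]), 'qvel': array([ 0.0005, -0.0026, -0.0017,  0.0009, -0.0014,  0.0006]), 'joint_torque': array([ -0.0008, -41.6411, -27.7645,  -0.0002,   0.004 ,  -0.    ]), 'ee_pos': array([0.2579, 0.5685, 0.2471]), 'eef_rot': array([ 0.2113,  0.9774, -0.001 , -0.0003]), 'wrist_force': array([0.0318, 0.6485, 0.404 ]), 'torque': array([-0.0291,  0.0014,  0.0271]), 'gripper_force': 0.0, 'width': 0.08506646204534844}
lifter_grip scene [([329.8, 172.5], 0.6)]
lifter_grip top []
lifter_notch scene [([326.5, 183.4], 0.65)]
lifter_notch top [([319.4, 231.3], 0.61)]
    [ 0.4799 -0.0378  0.0301] [ 0.4781 -0.0336  0.    ]
lid scene [([366.4, 243.8], 0.62)]
lid top [([235.3, 196.6], 0.97)]
    [0.5664 0.2105 0.1194] [0.584  0.2315 0.    ]
lid_bar scene [([364.1, 243.8], 0.88)]
lid_bar top [([234.4, 196.4], 0.6)]
    [0.5692 0.2098 0.1207] [0.5846 0.2343 0.    ]
warmer scene []
warmer top []
rest scene [([276.2, 167.2], 0.93)]
rest top [([379.6, 208.4], 0.69)]
    [ 0.5531 -0.2233 -0.0142] [ 0.5521 -0.2221  0.    ]
holder scene [
[... 217 characters left out ...]
39 0.0801 0.0007] [0.7737 0.0805 0.    ]
bowl scene [([453.5, 258.8], 0.75), ([279.7, 273.3], 0.66)]
bowl top [([184.7, 267.5], 0.73)]
    [ 0.3596  0.3841 -0.0042] [0.3625 0.3782 0.    ]
stapler scene [([296.6, 114.4], 0.54)]
stapler top [([419.7, 267.0], 0.67)]
    [ 0.3692 -0.3378  0.0182] [ 0.3712 -0.3447  0.    ]
pen_cup scene [([249.2, 227.7], 0.74)]
pen_cup top [([340.1, 143.1], 0.65)]
    [ 0.7602 -0.0954 -0.0022] [ 0.7614 -0.0971  0.    ]
jar scene [([256.6, 119.6], 0.78)]
jar top [([443.5, 229.3], 0.68)]
    [ 0.4873 -0.4188  0.0072] [ 0.4886 -0.4219  0.    ]
spoon scene [([295.9, 221.5], 0.78)]
spoon top [([308.5, 186.4], 0.58)]
    [ 0.6278 -0.0062 -0.0028] [0.6194 0.0022 0.    ]
```

View pics/s0.png

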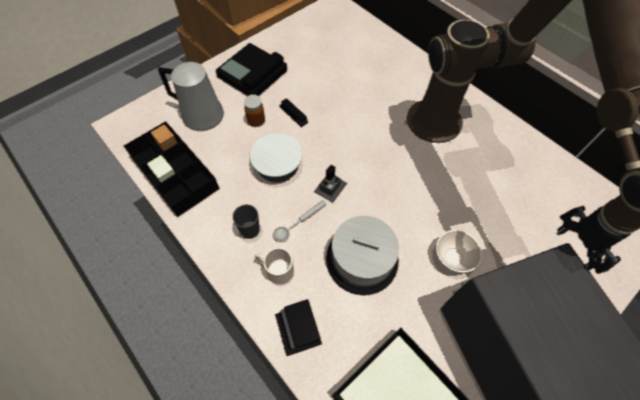

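View pics/t0.png

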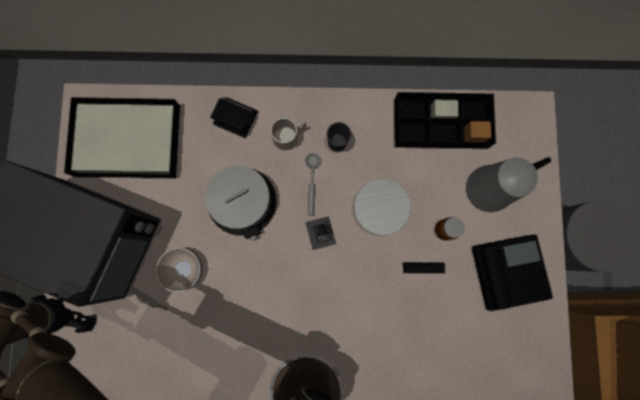

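The scene picture shows the warmer with its lid at (365,245), the rest at (276,158) and the lifter in its holder at (330,183). In the top picture they are at (238,197), (382,208) and (320,232); the control box is at (252,235) and the bar runs from (225,201) to (249,190). I'll enlarge the holder and the lid next.

```bash
python3 - <<'E'
from h import *
np.set_printoptions(precision=4,suppress=True)
for i,(c,x,y) in enumerate([("scene",330,182),("top",320,232)]):
    f=cv2.imread("pics/%s0.png"%c[0]); k=f[y-25:y+25,x-32:x+32]
    k=cv2.resize(k,None,fx=6.2,fy=6.2,interpolation=cv2.INTER_CUBIC); k=np.clip(255*(k/255.)**0.5,0,255).astype(np.uint8)
    if i==0: K=k
    else: cv2.imwrite("pics/crop0.png",np.hstack([K,k]))
m=eyes.camera_model("top");print(m, ray("top",(320,200))[0],ray("scene",(320,200))[0])
def ell(n,c,z):
    t=trace(n,c)
    if not t: print(n,c,"none");return
    M=t[0]["pixels"].astype(np.uint8); cs,_=cv2.findContours(M,cv2.RETR_EXTERNAL,cv2.CHAIN_APPROX_NONE)
    k=max(cs,key=cv2.contourArea)[:,0,:].astype(float)
    P=np.array([atz(c,p,z)[:2] for p in k]); 
    A=np.c_[2*P,np.ones(len(P))];s=np.linalg.lstsq(A,(P**2).sum(1),rcond=None)[0]
    (cx,cy),(w,h),a=cv2.minAreaRect(P.astype(np.float32)*1000)
    print(n,c,len(k),round(t[0]["conf"],2),"circ",s[:2],np.sqrt(s[2]+s[:2]@s[:2]),"rect",cx,cy,w,h,a)
for c in("top","scene"):
    ell("lid",c,.109); ell("rest",c,.07); ell("holder",c,.0);ell("lifter_grip",c,.1);ell("lid_bar",c,.1275);ell("warmer",c,.1)
print(robot.tcp_to_tips)
E
```

```text
{'fx': 445.92398734182643, 'fy': 445.92398734182643, 'cx': 319.2427651518638, 'cy': 200.3311585146268, 'rvec': array([ 2.1676, -2.1436,  0.1663]), 'tvec': array([-0.0379,  0.5694,  1.3215])} [ 0.3802 -0.0131  1.3883] [0.9522 0.4406 1.1465]
lid top 175 0.82 circ [0.5689 0.2071] 0.08952299735833394 rect 569.216796875 207.21417236328125 178.46412658691406 179.1119842529297 0.7676564455032349
rest top 159 0.79 circ [ 0.5485 -0.2189] 0.08419426189635576 rect 548.5044555664062 -219.04307556152344 167.94281005859375 168.69219970703125 89.95484924316406
holder top 96 0.74 circ [ 0.4732 -0.037 ] 0.04619588397361437 rect 473.2644958496094 -36.722755432128906 91.71200561523438 76.99101257324219 15.293876647949219
lifter_grip top 30 0.64 circ [ 0.4734 -0.0398] 0.014333665644522176 rect 473.55242919921875 -40.17953109741211 36.85045623779297 22.12019920349121 11.902953147888184
lid_bar top 178 0.8 circ [0.5665 0.2048] 0.08895267043904329 rect 567.9605102539062 204.0557403564453 178.7473907470703 176.69876098632812 0.6463049054145813
warmer top 207 0.64 circ [0.5532 0.1924] 0.09126737211245324 rec
[... 360 characters left out ...]
292205810547 168.82859802246094 19.43911361694336
holder scene 89 0.62 circ [ 0.474  -0.0336] 0.04115815935945646 rect 470.2828063964844 -38.682247161865234 95.97681427001953 76.69880676269531 14.25035285949707
lifter_grip scene 50 0.73 circ [ 0.4863 -0.024 ] 0.02712158262087544 rect 488.1790466308594 -26.498889923095703 79.3150634765625 27.581485748291016 47.8353271484375
lid_bar scene 182 0.56 circ [0.5757 0.2126] 0.08970910010024999 rect 574.1143798828125 211.91867065429688 179.2310333251953 178.8685302734375 49.114585876464844
warmer scene 197 0.63 circ [0.6058 0.2325] 0.08387276109866217 rect 633.43994140625 252.3510284423828 117.46585845947266 196.77774047851562 34.73265838623047
0.017
```

View pics/crop0.png

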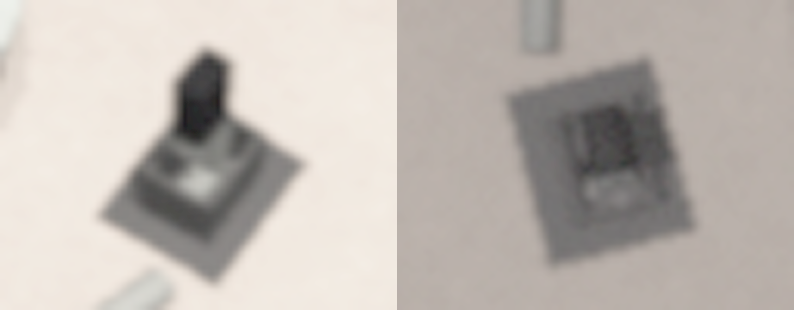

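Left half (scene): black block at crop (205,95) above the socket, with a bright patch at (200,182). Right half (top): block at (605,140), with a bright patch on the -x side at (612,190). I'll overlay both toe directions and the lid bar to settle which way the toe points.

```bash
cat > ov.py <<'E'
from h import *
def box(im,c,org,yaw,lo,hi,col,off,s):
    V=np.array([[x,y,z] for x in(lo[0],hi[0]) for y in(lo[1],hi[1]) for z in(lo[2],hi[2])])/1000
    W=R.from_euler('z',yaw).apply(V)+np.array(org)
    p=((proj(c,W)-off+.5)*s).astype(int)
    for i in range(8):
        for b in(1,2,4):
            if not i&b: cv2.line(im,tuple(map(int,p[i])),tuple(map(int,p[i|b])),col,1,cv2.LINE_AA)
def crop(c,x,y,w,h,s,f=None):
    f=cv2.imread("pics/%s0.png"%c[0]) if f is None else f
    k=cv2.resize(f[y-h:y+h,x-w:x+w],None,fx=s,fy=s,interpolation=cv2.INTER_CUBIC)
    return np.clip(255*(k/255.)**0.5,0,255).astype(np.uint8),np.array([x-w,y-h])
E
python3 - <<'E'
from ov import *
rows=[]
for hyp in(0,np.pi):
    r=[]
    for c,x,y in(("scene",330,180),("top",320,232)):
        k,off=crop(c,x,y,20,15,10); yaw=np.radians(15)+hyp; o=[.4735,-.036,0]
        for lo,hi,col in [((-28,-21,0),(28,21,40),(0,200,0)),((-16,-8,4),(16,8,12),(0,0,255)),((-16,-8,4),(-9,8,67),(255,0,0)),((-15,-10,67),(15,10,117),(0,255,255))]: box(k,c,o,yaw,lo,hi,col,off,10)
        r.append(k)
    rows.append(np.hstack(r))
cv2.imwrite("pics/ov0.png",np.vstack(rows))
E
```

```text
(no output)
```

View pics/ov0.png

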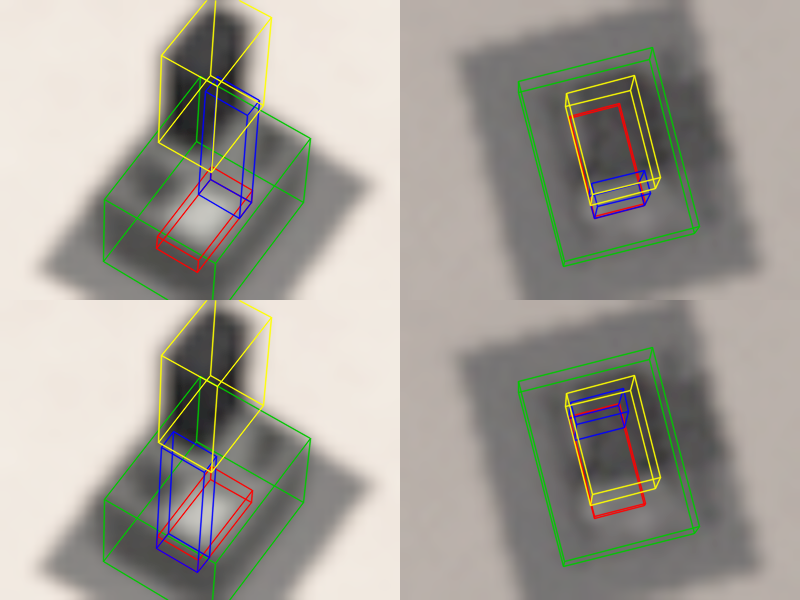

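The overlay does not settle the toe direction. I'll look at the unannotated, contrast-stretched crops, with the lid bar alongside.

```bash
python3 - <<'E'
from ov import *
def st(c,x,y,w,h,s,g):
    f=cv2.imread("pics/%s0.png"%c[0])[y-h:y+h,x-w:x+w].astype(float)
    lo,hi=np.percentile(f,1),np.percentile(f,99);f=np.clip((f-lo)/(hi-lo),0,1)**g
    return cv2.resize((f*255).astype(np.uint8),(400,300),interpolation=cv2.INTER_LANCZOS4)
a=np.hstack([st("scene",330,182,16,12,0,.6),st("top",321,233,16,12,0,.6)])
b=np.hstack([st("scene",364,244,40,30,0,1),st("top",240,205,48,36,0,1)])
cv2.imwrite("pics/st0.png",np.vstack([a,b]))
E
```

```text
(no output)
```

View pics/st0.png

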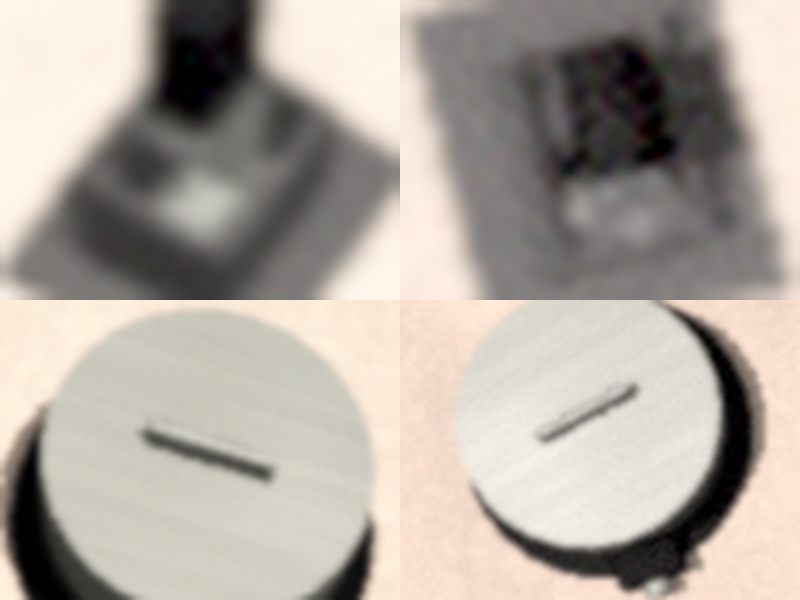

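The back of the hook shows as a grey strip to the right of the block (scene), so the toe points along world yaw ≈ +15°. The bar is clear in both views. Next I work out the bar pose and write a helper that gives the offsets for each move.

```bash
cat >> h.py <<'E'
def go(x,y,z,yaw):
    """offset in tool axes (cm, rad) to TCP x,y,z pointing down, lifter x (= -tool x) at yaw deg"""
    s=robot.sense();q=R.from_quat(s["eef_rot"]);a=np.radians(yaw)
    T=R.from_matrix(np.array([[-np.cos(a),-np.sin(a),0],[-np.sin(a),np.cos(a),0],[0,0,-1.]]).T)
    return (np.round(q.inv().apply(np.array([x,y,z])-s["ee_pos"])*100,2).tolist(),np.round((q.inv()*T).as_rotvec(),3).tolist())
E
python3 - <<'E'
from h import *
for c,a,b in(("top",(225.6,202.1),(248.9,190.1)),("scene",(353,241),(378,248.6))):
    A,B=atz(c,a,.1275),atz(c,b,.1275);d=(B-A);print(c,(A+B)/2,np.degrees(np.arctan2(d[1],d[0])),np.linalg.norm(d))
for c,z in(("top",.127),("scene",.127)):
    print([atz(c,p["pixel"],z) for p in place_of("lid_bar",c)[:1]])
print(go(.32,.3,.33,15)); print(go(.475,-.039,.2,15))
E
```

```text
top [0.56686012 0.20344385 0.1275    ] -61.43236658577892 0.07403269449232891
scene [0.57333279 0.21279439 0.1275    ] 120.76859029216666 0.06975514613300714
[array([0.56592885, 0.21167849, 0.127     ])]
[array([0.57389645, 0.20827033, 0.127     ])]
([-16.75, -21.96, -8.17], [-0.0, -0.0, -0.688])
([-44.87, -46.43, 4.83], [-0.0, -0.0, -0.688])
```

```bash
python3 -m handwheel '[[[-2,-3,-4],[0,0,0]],[[-5,-7,-8],[0,0,-0.14]],[[-8,-11,-8],[0,0,-0.28]],[[-12,-15,-8],[0,0,-0.42]],[[-16,-19,-8],[0,0,-0.56]]]' 1; python3 - <<'E'
from h import *
print(go(.475,-.039,.2,15),go(.475,-.039,.092,15))
E
```

```text
clock: 2.6
ee_pos: [0.315, 0.358, 0.329]
eef_rot: [-0.066, 0.998, 0.0, 0.001]
wrist_force: [0.2, 0.2, 0.5]
width: 0.0856
gripper_force: 0.0
([-10.58, -41.48, 12.88], [0.001, 0.002, -0.129]) ([-10.56, -41.49, 23.68], [0.001, 0.002, -0.129])
```

```bash
python3 -m handwheel '[[[-1.2,-5,1.5],[0,0,-0.129]],[[-2.4,-10,3],[0,0,-0.129]],[[-3.6,-15,4.5],[0,0,-0.129]],[[-4.8,-20,6],[0,0,-0.129]],[[-6,-25,7.5],[0,0,-0.129]]]'; python3 -m handwheel '[[[-1.2,-4.5,1.5],[0,0,0]],[[-2.4,-9,3],[0,0,0]],[[-3.6,-13.5,4.5],[0,0,0]],[[-3.6,-13.5,4.5],[0,0,0]],[[-3.6,-13.5,4.5],[0,0,0]]]'; python3 - <<'E'
from h import *
print(go(.475,-.039,.15,15),go(.475,-.039,.092,15))
for n in("lifter_grip","holder"):
    for c in("top","scene"):
        for f in(place_of,): print(n,c,[(x["pixel"],x["conf"]) for x in f(n,c)][:2])
E
```

```text
clock: 3.1
ee_pos: [0.3997, 0.1343, 0.2584]
eef_rot: [-0.127, 0.992, 0.0, 0.001]
wrist_force: [1.4, -0.4, -0.5]
width: 0.0853
gripper_force: 0.0
clock: 3.6
ee_pos: [0.4679, 0.0136, 0.2129]
eef_rot: [-0.125, 0.992, 0.0, -0.001]
wrist_force: [-0.2, 0.2, -0.7]
width: 0.0856
gripper_force: 0.0
([0.61, -5.27, 6.29], [0.001, -0.001, -0.01]) ([0.61, -5.28, 12.09], [0.001, -0.001, -0.01])
lifter_grip top []
lifter_grip scene [([329.8, 172.5], 0.6)]
holder top [([318.5, 232.3], 0.96)]
holder scene [([331.1, 189.3], 0.83)]
```

```bash
python3 -m handwheel '[[[0.3,-2.6,2],[0,0,-0.01]],[[0.6,-5.28,5],[0,0,-0.01]],[[0.6,-5.28,5],[0,0,-0.01]],[[0.6,-5.28,5],[0,0,-0.01]]]'; python3 - <<'E'
from h import *
print(go(.475,-.039,.092,15))
E
```

```text
clock: 4.2
ee_pos: [0.475, -0.0372, 0.1633]
eef_rot: [-0.132, 0.991, 0.0, -0.001]
wrist_force: [0.8, -0.5, 0.8]
width: 0.085
gripper_force: 0.0
([0.04, -0.18, 7.13], [0.001, -0.001, 0.003])
```

```bash
python3 - <<'E'
from ov import *
a=save("scene","s1.png");k,_=crop("scene",335,165,40,30,10,a[:,:,::-1]);
b=save("top","t1.png");k2,_=crop("top",320,225,40,30,10,b[:,:,::-1]);cv2.imwrite("pics/c1.png",cv2.resize(np.hstack([k,k2]),(800,300)))
E
```

```text
(no output)
```

View pics/c1.png

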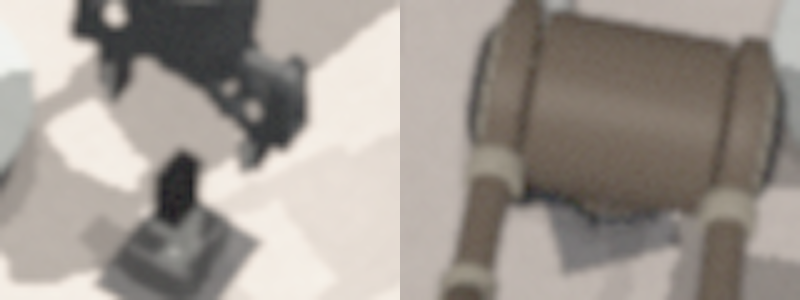

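The gripper straddles the block (block at crop (178,185), fingers at (115,75) and (260,150)). I'll descend and close.

```bash
python3 -m handwheel '[[[0,-0.1,2],[0,0,0]],[[0,-0.1,4],[0,0,0]],[[0,-0.1,6],[0,0,0]],[[0,-0.1,7.1],[0,0,0]],[[0,-0.1,7.1],[0,0,0]]]'; python3 -m handwheel '[[[0,0,0],[0,0,0]],[[0,0,0],[0,0,0]],[[0,0,0],[0,0,0]],[[0,0,0],[0,0,0]],[[0,0,0],[0,0,0]]]' 0;python3 -m handwheel '[[[0,0,0],[0,0,0]],[[0,0,0],[0,0,0]],[[0,0,0],[0,0,0]],[[0,0,0],[0,0,0]],[[0,0,0],[0,0,0]]]'
```

```text
clock: 4.8
ee_pos: [0.4752, -0.0382, 0.0918]
eef_rot: [-0.133, 0.991, 0.0, -0.001]
wrist_force: [-0.4, 0.2, 0.0]
width: 0.0856
gripper_force: 0.0
clock: 5.3
ee_pos: [0.4763, -0.0391, 0.093]
eef_rot: [-0.132, 0.991, 0.0, 0.0]
wrist_force: [-0.6, -0.1, 3.2]
width: 0.0191
gripper_force: 58.7
clock: 5.8
ee_pos: [0.4763, -0.0392, 0.093]
eef_rot: [-0.132, 0.991, -0.0, 0.0]
wrist_force: [-0.7, 0.9, 5.3]
width: 0.0194
gripper_force: 58.9
```

```bash
python3 -m handwheel '[[[0,0,-1.5],[0,0,0]],[[0,0,-4],[0,0,0]],[[0,0,-7],[0,0,0]],[[0,0,-11],[0,0,0]],[[0,0,-15.7],[0,0,0]]]'; python3 -m handwheel '[[[0,0,0],[0,0,0]],[[0,0,0],[0,0,0]],[[0,0,0],[0,0,0]]]'; python3 - <<'E'
from ov import *
s=robot.sense();print(s["ee_pos"],s["eef_rot"],s["wrist_force"],s["torque"],s["width"])
a=save("scene","s2.png");b=save("top","t2.png")
for n in("lifter_grip","lifter_notch"):
    r=[place_of(n,c) for c in("scene","top")];print(n,[[(np.round(x["pixel"],1),round(x["conf"],2)) for x in l[:2]] for l in r])
    if r[0]: print(atz("scene",r[0][0]["pixel"],s["ee_pos"][2]-(.001 if "grip" in n else .081)))
    if all(r): print(tri(r[0][0]["pixel"],r[1][0]["pixel"]))
p=proj("scene",s["ee_pos"])[0].astype(int)
k,off=crop("scene",p[0],p[1]+12,26,20,15,a[:,:,::-1]);o=s["ee_pos"]-[0,0,.081];q=s["eef_rot"]
yaw=np.arctan2(*-R.from_quat(q).as_matrix()[[1,0],0]);print(np.degrees(yaw))
for lo,hi,col in [((-16,-8,-8),(16,8,0),(0,0,255)),((-16,-8,-8),(-9,8,55),(255,0,0)),((-15,-10,55),(15,10,105),(0,255,255))]: box(k,"scene",o,yaw,lo,hi,col,off,15)
cv2.imwrite("pics/c2.png",k[:600,:800])
E
```

```text
clock: 6.3
ee_pos: [0.4737, -0.0389, 0.2483]
eef_rot: [-0.132, 0.991, 0.001, -0.003]
wrist_force: [1.5, 1.2, -1.7]
width: 0.0191
gripper_force: 58.7
clock: 6.6
ee_pos: [0.4741, -0.0389, 0.2472]
eef_rot: [-0.132, 0.991, 0.001, -0.002]
wrist_force: [-0.4, 0.4, -2.2]
width: 0.0194
gripper_force: 58.9
[ 0.47405788 -0.03888161  0.2471617 ] [-1.31949359e-01  9.91254013e-01  6.02987900e-04 -2.11747798e-03] [-0.43085612  0.35495343 -2.23306322] [-0.01786192  0.04857483 -0.00752975] 0.01940897225072889
lifter_grip [[(array([331.4, 142.5]), 0.66)], []]
[ 0.47668622 -0.03850498  0.2461617 ]
lifter_notch [[(array([330.8, 156.6]), 0.65), (array([278.9, 269.9]), 0.59)], [(array([309.1, 185.6]), 0.56), (array([445.4, 228.9]), 0.31)]]
[ 0.47012256 -0.04405345  0.1661617 ]
[0.55468984 0.01310525 0.31572602]
15.16474571684129
```

View pics/c2.png

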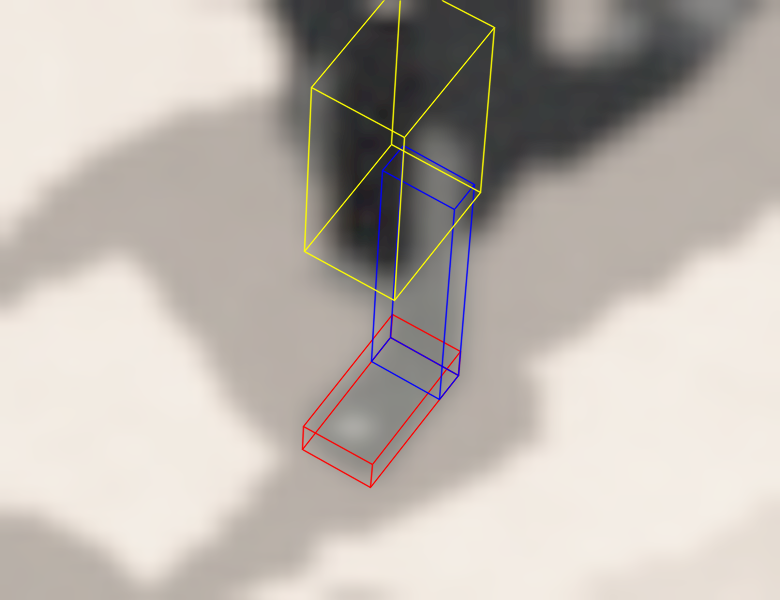

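The toe direction is confirmed: the overlay fits the hook, with the toe at crop (350,430). Next I move to a pose short of the bar.

```bash
python3 - <<'E'
from h import *
print(go(.534,.1885,.247,29))
E
```

```text
([-11.63, 20.42, 0.1], [0.001, -0.002, -0.241])
```

```bash
python3 -m handwheel '[[[-1.5,3,-0.3],[0,0,-0.05]],[[-4,7,-0.3],[0,0,-0.1]],[[-6.5,11,-0.3],[0,0,-0.15]],[[-9,15.5,-0.3],[0,0,-0.2]],[[-11,19,-0.1],[0,0,-0.24]]]'; python3 -m handwheel '[[[0,1,0],[0,0,0]],[[0,1,0],[0,0,0]],[[0,1,0],[0,0,0]],[[0,1,0],[0,0,0]],[[0,1,0],[0,0,0]]]'; python3 - <<'E'
from h import *
print(go(.534,.1885,.205,29))
l=[place_of("lid_bar","scene"),trace("lid","scene"),place_of("lifter_notch","scene"),place_of("lifter_grip","scene")]
z=robot.sense()["ee_pos"][2]
for c,zz in((l[0],.1275),(l[2],z-.081),(l[3],z-.001)): print([(atz("scene",x["pixel"],zz),x["conf"]) for x in c[:1]])
E
```

```text
clock: 7.4
ee_pos: [0.5328, 0.1755, 0.2503]
eef_rot: [-0.251, 0.968, 0.0, 0.0]
wrist_force: [-0.4, -0.9, -1.0]
width: 0.0196
gripper_force: 59.3
clock: 7.9
ee_pos: [0.5275, 0.1803, 0.2504]
eef_rot: [-0.249, 0.969, -0.0, -0.0]
wrist_force: [-0.1, 0.3, -1.8]
width: 0.0193
gripper_force: 59.4
([-0.96, 0.4, 4.54], [-0.0, -0.0, -0.004])
[(array([0.56344504, 0.20757033, 0.1275    ]), 0.92)]
[(array([ 0.47178845, -0.04237851,  0.1695498 ]), 0.65)]
[(array([ 0.47847543, -0.0367021 ,  0.2495498 ]), 0.66)]
```

```bash
python3 -m handwheel '[[[0,0.2,1],[0,0,0]],[[-0.2,0.4,2],[0,0,0]],[[-0.2,0.4,3],[0,0,0]],[[-0.2,0.4,3.4],[0,0,0]],[[-0.2,0.4,3.4],[0,0,0]]]'; python3 -m handwheel '[[[0,0,0],[0,0,0]],[[0,0,0],[0,0,0]],[[0,0,0],[0,0,0]]]';  python3 - <<'E'
from ov import *
s=robot.sense();print(go(.534,.1885,.1995,29))
a=save("scene","s3.png");b=save("top","t3.png")
for c in("scene","top"):
  for n,zz in(("lid_bar",.1275),("lifter_notch",s["ee_pos"][2]-.081)): print(c,n,[(atz(c,x["pixel"],zz),x["conf"]) for x in place_of(n,c)[:1]])
k,off=crop("scene",360,233,26,20,15,a[:,:,::-1]);o=s["ee_pos"]-[0,0,.081]
yaw=np.arctan2(*-R.from_quat(s["eef_rot"]).as_matrix()[[1,0],0]);print(np.degrees(yaw))
for lo,hi,col in [((-16,-8,-8),(16,8,0),(0,0,255)),((-16,-8,-8),(-9,8,55),(255,0,0)),((-15,-10,55),(15,10,105),(0,255,255))]: box(k,"scene",o,yaw,lo,hi,col,off,15)
box(k,"scene",[.569,.208,.1275],np.radians(29),(-4,-36,-4),(4,36,4),(0,180,0),off,15)
cv2.imwrite("pics/c3.png",k[:600,:800])
E
```

```text
clock: 8.6
ee_pos: [0.5263, 0.1861, 0.2147]
eef_rot: [-0.25, 0.968, -0.0, -0.002]
wrist_force: [-0.7, 0.6, -1.2]
width: 0.0193
gripper_force: 59.5
clock: 8.9
ee_pos: [0.5277, 0.1863, 0.217]
eef_rot: [-0.25, 0.968, 0.0, 0.001]
wrist_force: [-0.1, -0.7, -3.4]
width: 0.0194
gripper_force: 59.5
([-0.65, -0.11, 1.75], [-0.0, 0.001, -0.002])
scene lid_bar [(array([0.56447126, 0.20745563, 0.1275    ]), 0.77)]
scene lifter_notch [(array([0.53216931, 0.17709977, 0.13595413]), 0.77)]
top lid_bar [(array([0.56466788, 0.21438943, 0.1275    ]), 0.63)]
top lifter_notch []
28.91061433129545
```

View pics/c3.png

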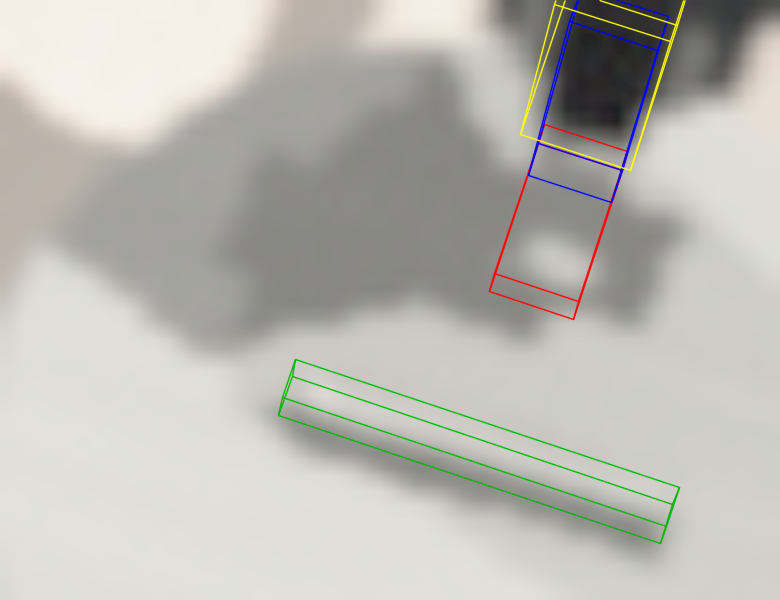

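The green bar model lies on the real bar (centre ≈ (475,455)), and the toe's axis runs to its middle. Now lowering to the insertion height.

```bash
python3 -m handwheel '[[[0,-0.1,0.5],[0,0,0]],[[0,-0.1,1],[0,0,0]],[[0,-0.1,1.4],[0,0,0]],[[0,-0.1,1.6],[0,0,0]],[[0,-0.1,1.7],[0,0,0]]]'; python3 -m handwheel '[[[0,0,0],[0,0,0]],[[0,0,0],[0,0,0]],[[0,0,0],[0,0,0]],[[0,0,0],[0,0,0]],[[0,0,0],[0,0,0]]]';  python3 - <<'E'
from ov import *
for i in range(4):
    s=robot.sense();print(s["ee_pos"],s["wrist_force"]);eyes.grab_frame("top")
print(go(.569,.2079,.1993,29))
E
```

```text
clock: 9.7
ee_pos: [0.5275, 0.1853, 0.1987]
eef_rot: [-0.25, 0.968, -0.0, -0.001]
wrist_force: [0.3, 0.6, -1.2]
width: 0.0193
gripper_force: 59.5
clock: 10.2
ee_pos: [0.5279, 0.1854, 0.1995]
eef_rot: [-0.25, 0.968, -0.0, 0.0]
wrist_force: [-0.4, 0.1, -2.0]
width: 0.0196
gripper_force: 59.5
[0.52786218 0.18538802 0.19951648] [-0.43434638  0.06914114 -1.97721942]
[0.52781353 0.18539723 0.19948581] [ 0.13964388  0.00605779 -1.60303694]
[0.52782068 0.18539167 0.19946543] [ 0.29476326  0.21003222 -1.99500879]
[0.52777789 0.18537298 0.19941742] [-0.09454624  0.3091027  -1.95188083]
([-4.7, -0.02, 0.01], [0.0, 0.0, -0.002])
```

```bash
python3 -m handwheel '[[[-0.7,0,0],[0,0,0]],[[-1.4,0,0],[0,0,0]],[[-2.0,0,0],[0,0,0]],[[-2.4,0,0],[0,0,0]],[[-2.4,0,0],[0,0,0]]]'; python3 -m handwheel '[[[-0.3,0,0],[0,0,0]],[[-0.6,0,0],[0,0,0]],[[-0.9,0,0],[0,0,0]],[[-1.2,0,0],[0,0,0]],[[-1.2,0,0],[0,0,0]]]';  python3 - <<'E'
from ov import *
for i in range(3):
    s=robot.sense();print(s["ee_pos"],s["wrist_force"]);eyes.grab_frame("top")
print(go(.569,.2079,.1993,29))
E
```

```text
clock: 10.9
ee_pos: [0.5495, 0.1973, 0.1994]
eef_rot: [-0.25, 0.968, 0.0, 0.0]
wrist_force: [0.1, 0.3, -1.4]
width: 0.0193
gripper_force: 59.5
clock: 11.4
ee_pos: [0.5597, 0.203, 0.1994]
eef_rot: [-0.25, 0.968, 0.0, 0.0]
wrist_force: [0.2, -0.0, -2.6]
width: 0.0193
gripper_force: 59.5
[0.55970775 0.20296805 0.19943661] [ 0.22231262 -0.01039992 -2.56582798]
[0.5594525  0.2028466  0.19939684] [-0.41965741  0.3409269  -1.77947413]
[0.55922355 0.20277475 0.19927477] [ 0.62653329 -0.60247318 -1.87577832]
([-1.11, -0.02, -0.0], [0.0, -0.0, -0.002])
```

```bash
python3 -m handwheel '[[[-0.3,0,0],[0,0,0]],[[-0.6,0,0],[0,0,0]],[[-0.9,0,0],[0,0,0]],[[-1.2,0,0],[0,0,0]],[[-1.2,0,0],[0,0,0]]]';  python3 - <<'E'
from ov import *
s=robot.sense();print(s["ee_pos"],s["wrist_force"],s["torque"])
a=save("scene","s4.png")
k,off=crop("scene",364,235,26,20,15,a[:,:,::-1]);o=s["ee_pos"]-[0,0,.081]
box(k,"scene",o,np.radians(29),(-16,-8,-8),(16,8,0),(0,0,255),off,15)
box(k,"scene",[.569,.208,.1275],np.radians(29),(-4,-36,-4),(4,36,4),(0,180,0),off,15)
cv2.imwrite("pics/c4.png",k[:600,:800])
E
```

```text
clock: 12.05
ee_pos: [0.5703, 0.2088, 0.1994]
eef_rot: [-0.25, 0.968, 0.0, 0.0]
wrist_force: [-0.2, -0.3, -2.7]
width: 0.019
gripper_force: 59.5
[0.57027605 0.20883019 0.19940743] [-0.18538286 -0.25029085 -2.69724155] [-0.02522701 -0.0447099  -0.00924982]
```

View pics/c4.png

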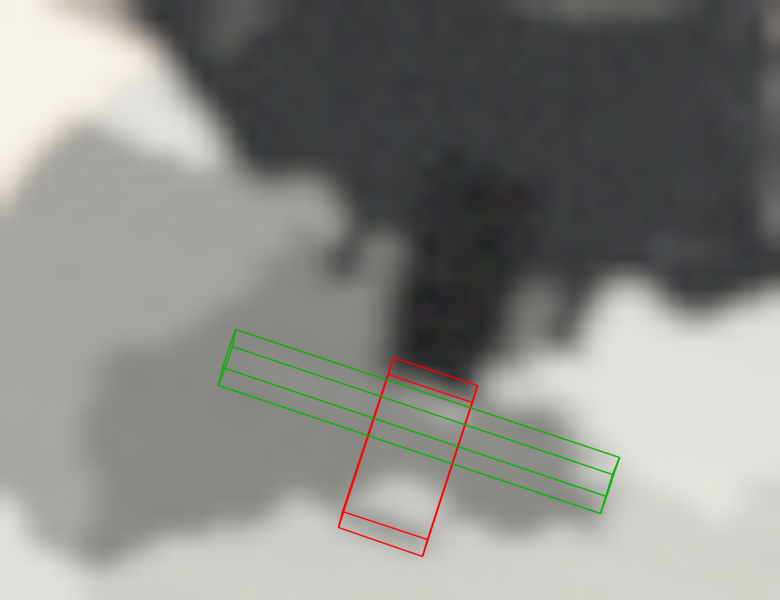

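The toe's tip at (385,495) is past the bar, and there is no contact force. Raising gently.

```bash
python3 -m handwheel '[[[0,0,-0.15],[0,0,0]],[[0,0,-0.3],[0,0,0]],[[0,0,-0.4],[0,0,0]],[[0,0,-0.5],[0,0,0]],[[0,0,-0.55],[0,0,0]]]'; python3 -m handwheel '[[[0,0,-0.1],[0,0,0]],[[0,0,-0.2],[0,0,0]],[[0,0,-0.3],[0,0,0]],[[0,0,-0.4],[0,0,0]],[[0,0,-0.5],[0,0,0]]]'; python3 - <<'E'
from ov import *
for i in range(3):
    s=robot.sense();print(s["ee_pos"],s["wrist_force"],s["torque"]);eyes.grab_frame("top")
E
```

```text
clock: 12.6
ee_pos: [0.5697, 0.2085, 0.2047]
eef_rot: [-0.25, 0.968, -0.0, 0.0]
wrist_force: [0.6, 0.2, -4.7]
width: 0.0194
gripper_force: 59.2
clock: 13.1
ee_pos: [0.5696, 0.2085, 0.2096]
eef_rot: [-0.25, 0.968, -0.0, -0.0]
wrist_force: [-0.1, 0.3, -6.4]
width: 0.0196
gripper_force: 59.1
[0.56957154 0.20850072 0.20962237] [-0.10337247  0.3028343  -6.36377874] [ 0.02263802 -0.02679247  0.05108967]
[0.56977431 0.20859617 0.20996827] [ 0.17593305  1.05259613 -5.64297633] [ 0.0155996  -0.00442663  0.01296408]
[0.56986953 0.2086032  0.20999878] [-0.13249908  0.0644144  -7.34737988] [ 0.01216769 -0.08294745 -0.00828138]
```

```bash
python3 -m handwheel '[[[0,0,-0.3],[0,0,0]],[[0,0,-0.8],[0,0,0]],[[0,0,-1.4],[0,0,0]],[[0,0,-2.0],[0,0,0]],[[0,0,-2.6],[0,0,0]]]'; python3 -m handwheel '[[[0,0,-0.6],[0,0,0]],[[0,0,-1.2],[0,0,0]],[[0,0,-1.6],[0,0,0]],[[0,0,-1.9],[0,0,0]],[[0,0,-2.0],[0,0,0]]]';python3 -m handwheel '[[[0,0,0],[0,0,0]],[[0,0,0],[0,0,0]],[[0,0,0],[0,0,0]],[[0,0,0],[0,0,0]],[[0,0,0],[0,0,0]]]'; python3 - <<'E'
from ov import *
a=save("scene","s5.png");s=robot.sense();print(s["ee_pos"],s["wrist_force"],s["torque"]);print(go(.552,-.222,.26,29))
k,off=crop("scene",360,230,53,40,7.5,a[:,:,::-1]);cv2.imwrite("pics/c5.png",k[:600,:800])
E
```

```text
clock: 13.75
ee_pos: [0.57, 0.2086, 0.2368]
eef_rot: [-0.25, 0.968, 0.0, 0.0]
wrist_force: [1.3, 0.4, -6.0]
width: 0.0188
gripper_force: 59.0
clock: 14.25
ee_pos: [0.5699, 0.2086, 0.2563]
eef_rot: [-0.25, 0.968, 0.0, 0.0]
wrist_force: [0.3, -0.8, -5.6]
width: 0.0193
gripper_force: 59.0
clock: 14.75
ee_pos: [0.5697, 0.2086, 0.2556]
eef_rot: [-0.25, 0.968, -0.0, -0.0]
wrist_force: [-0.1, 0.1, -6.4]
width: 0.0195
gripper_force: 59.0
[0.56972407 0.20857592 0.25571226] [ 0.10781259 -1.09735363 -6.43382281] [ 0.03886673 -0.02693705  0.01663644]
([22.37, -36.83, -0.43], [0.0, -0.0, -0.002])
```

View pics/c5.png

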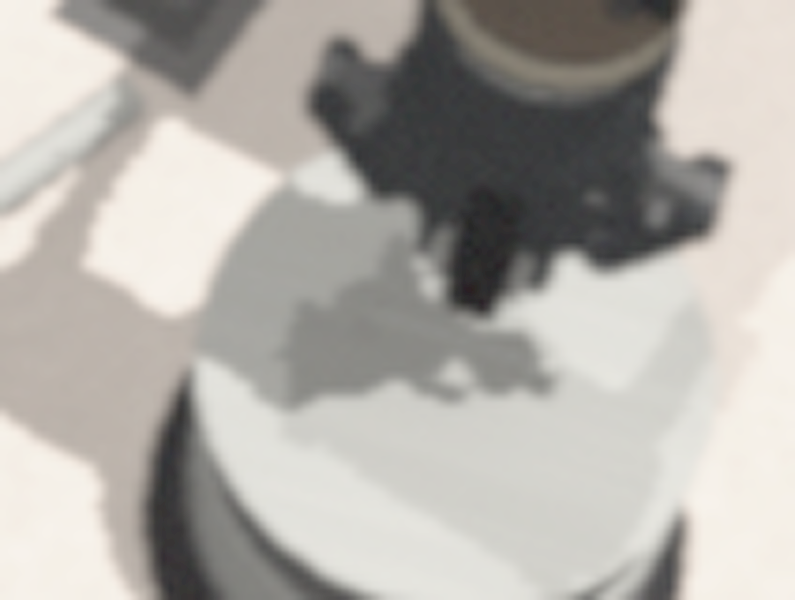

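The lid hangs level, clear of the pot (lid disc centred at ≈(455,400)). I'll carry it slowly to the rest.

```bash
python3 -m handwheel '[[[0.2,-0.34,0],[0,0,0]],[[0.62,-1.03,0],[0,0,0]],[[1.25,-2.05,0],[0,0,0]],[[2.08,-3.42,0],[0,0,0]],[[3.0,-4.96,0],[0,0,0]]]'; for i in 1; do python3 -m handwheel '[[[1.04,-1.71,0],[0,0,0]],[[2.08,-3.42,0],[0,0,0]],[[3.11,-5.13,0],[0,0,0]],[[4.15,-6.84,0],[0,0,0]],[[5.19,-8.55,0],[0,0,0]]]'; done; python3 -m handwheel '[[[1.04,-1.71,0],[0,0,0]],[[2.08,-3.42,0],[0,0,0]],[[3.11,-5.13,0],[0,0,0]],[[4.15,-6.84,0],[0,0,0]],[[5.19,-8.55,0],[0,0,0]]]'
```

```text
clock: 15.3
ee_pos: [0.5673, 0.149, 0.2559]
eef_rot: [-0.25, 0.968, -0.0, -0.0]
wrist_force: [-0.1, 0.1, -6.4]
width: 0.019
gripper_force: 58.9
clock: 15.8
ee_pos: [0.563, 0.0483, 0.256]
eef_rot: [-0.249, 0.968, -0.0, -0.0]
wrist_force: [0.4, 0.1, -6.2]
width: 0.0195
gripper_force: 58.9
clock: 16.3
ee_pos: [0.5586, -0.0516, 0.256]
eef_rot: [-0.249, 0.968, -0.0, -0.0]
wrist_force: [-0.5, -0.4, -5.8]
width: 0.0196
gripper_force: 58.9
```

```bash
python3 -m handwheel '[[[1.04,-1.71,0],[0,0,0]],[[2.08,-3.42,0],[0,0,0]],[[3.11,-5.13,0],[0,0,0]],[[4.15,-6.84,0],[0,0,0]],[[5.19,-8.55,0],[0,0,0]]]'; python3 -m handwheel '[[[0.93,-1.54,0],[0,0,0]],[[1.76,-2.91,0],[0,0,0]],[[2.44,-4.02,0],[0,0,0]],[[2.96,-4.87,0],[0,0,0]],[[3.2,-5.3,0],[0,0,0]]]';python3 -m handwheel '[[[0,0,0],[0,0,0]],[[0,0,0],[0,0,0]],[[0,0,0],[0,0,0]],[[0,0,0],[0,0,0]],[[0,0,0],[0,0,0]]]'; python3 - <<'E'
from h import *
np.set_printoptions(precision=4,suppress=True)
s=robot.sense();print(s["ee_pos"],s["wrist_force"])
save("scene","s6.png");save("top","t6.png")
for c in("scene","top"):
  r=place_of("rest",c);print(c,[(x["pixel"],x["conf"],atz(c,x["pixel"],0)) for x in r[:1]])
  t=trace("lid",c)
  if t:
    m=t[0]["pixels"].astype(np.uint8);k=max(cv2.findContours(m,0,1)[0],key=cv2.contourArea)[:,0]
    P=np.array([atz(c,p,s["ee_pos"][2]-.0955)[:2] for p in k]);print(c,"lid rect",cv2.minEnclosingCircle((P*1000).astype(np.float32)))
print(go(.552,-.222,.22,29))
E
```

```text
clock: 16.8
ee_pos: [0.5543, -0.1514, 0.256]
eef_rot: [-0.249, 0.968, -0.0, -0.0]
wrist_force: [0.6, -0.6, -6.6]
width: 0.0192
gripper_force: 58.9
clock: 17.3
ee_pos: [0.5527, -0.212, 0.2558]
eef_rot: [-0.249, 0.968, -0.0, -0.0]
wrist_force: [0.1, 0.8, -6.2]
width: 0.0191
gripper_force: 58.9
clock: 17.8
ee_pos: [0.5529, -0.2105, 0.2559]
eef_rot: [-0.25, 0.968, 0.0, 0.0]
wrist_force: [-0.2, -0.3, -6.0]
width: 0.0194
gripper_force: 58.9
[ 0.5529 -0.2105  0.2559] [-0.2054 -0.317  -6.0491]
scene [([279.0, 165.1], 0.55, array([ 0.5448, -0.2147,  0.    ]))]
scene lid rect ((552.8319091796875, -209.2476806640625), 92.57550811767578)
top [([243.2, 199.3], 0.57, array([0.5758, 0.2064, 0.    ]))]
top lid rect ((567.444091796875, -173.07583618164062), 79.51244354248047)
([0.61, -0.93, 3.59], [0.0, -0.0, -0.001])
```

```bash
python3 -m handwheel '[[[0.2,-0.3,0.6],[0,0,0]],[[0.4,-0.6,1.6],[0,0,0]],[[0.6,-0.95,2.7],[0,0,0]],[[0.6,-0.95,3.7],[0,0,0]],[[0.6,-0.95,4.6],[0,0,0]]]'; python3 -m handwheel '[[[0,0,0.5],[0,0,0]],[[0,0,0.9],[0,0,0]],[[0,0,1.3],[0,0,0]],[[0,0,1.7],[0,0,0]],[[0,0,2.0],[0,0,0]]]';python3 -m handwheel '[[[0,0,0.2],[0,0,0]],[[0,0,0.5],[0,0,0]],[[0,0,0.8],[0,0,0]],[[0,0,1.0],[0,0,0]],[[0,0,1.0],[0,0,0]]]'
```

```text
clock: 18.6
ee_pos: [0.5515, -0.2222, 0.208]
eef_rot: [-0.249, 0.968, 0.001, -0.001]
wrist_force: [-0.1, -0.2, -6.9]
width: 0.0195
gripper_force: 58.9
clock: 19.1
ee_pos: [0.5524, -0.2222, 0.1898]
eef_rot: [-0.25, 0.968, -0.0, 0.0]
wrist_force: [-0.4, 0.4, -6.5]
width: 0.0191
gripper_force: 58.8
clock: 19.6
ee_pos: [0.5519, -0.2221, 0.1794]
eef_rot: [-0.25, 0.968, 0.0, -0.0]
wrist_force: [-0.4, 0.8, -6.3]
width: 0.0196
gripper_force: 58.9
```

```bash
python3 -m handwheel '[[[0,0,0.2],[0,0,0]],[[0,0,0.4],[0,0,0]],[[0,0,0.6],[0,0,0]],[[0,0,0.8],[0,0,0]],[[0,0,0.8],[0,0,0]]]'|sed -n '1,2p;4p'; python3 -m handwheel '[[[0,0,0.1],[0,0,0]],[[0,0,0.2],[0,0,0]],[[0,0,0.3],[0,0,0]],[[0,0,0.4],[0,0,0]],[[0,0,0.4],[0,0,0]]]'|sed -n '1,2p;4p'
```

```text
clock: 20.1
ee_pos: [0.5529, -0.2226, 0.1727]
wrist_force: [-0.1, 0.1, -1.4]
clock: 20.6
ee_pos: [0.5521, -0.2222, 0.1677]
wrist_force: [0.6, -0.3, -2.8]
```

```bash
python3 -m handwheel '[[[0,0,0.1],[0,0,0]],[[0,0,0.2],[0,0,0]],[[0,0,0.3],[0,0,0]],[[0,0,0.4],[0,0,0]],[[0,0,0.4],[0,0,0]]]'|sed -n '1,2p;4p'
```

```text
clock: 21.1
ee_pos: [0.5524, -0.2223, 0.1675]
wrist_force: [-5.3, 2.2, 13.8]
```

The lid is down on the rest and the toe now presses on its top, so I back up to mid-gap.

```bash
python3 -m handwheel '[[[0,0,-0.2],[0,0,0]],[[0,0,-0.4],[0,0,0]],[[0,0,-0.5],[0,0,0]],[[0,0,-0.5],[0,0,0]]]'|sed -n '1,4p'; python3 - <<'E'
from h import *
for i in range(4):
    s=robot.sense();print(s["ee_pos"],s["wrist_force"]);eyes.grab_frame("scene")
E
```

```text
clock: 21.5
ee_pos: [0.5521, -0.2222, 0.1684]
eef_rot: [-0.25, 0.968, 0.0, -0.0]
wrist_force: [-0.1, 0.1, -1.7]
[ 0.55208745 -0.22217735  0.1684051 ] [-0.05118923  0.05235793 -1.68263774]
[ 0.5520101  -0.22215251  0.16830094] [ 0.09136243 -0.43253359 -2.69014033]
[ 0.55193436 -0.22214202  0.16824362] [-0.58904954  0.12326405 -1.59878729]
[ 0.55196712 -0.2221346   0.16829405] [ 0.2568966   0.51635271 -2.27269468]
```

```bash
python3 -m handwheel '[[[0.2,0,-0.04],[0,0,0]],[[0.5,0,-0.04],[0,0,0]],[[0.8,0,-0.04],[0,0,0]],[[1.2,0,-0.04],[0,0,0]],[[1.2,0,-0.04],[0,0,0]]]'|sed -n '1,4p'; python3 -m handwheel '[[[0.3,0,0],[0,0,0]],[[0.6,0,0],[0,0,0]],[[1,0,0],[0,0,0]],[[1.4,0,0],[0,0,0]],[[1.8,0,0],[0,0,0]]]'|sed -n '1,4p'
```

```text
clock: 22.2
ee_pos: [0.541, -0.2283, 0.1692]
eef_rot: [-0.249, 0.968, 0.0, -0.0]
wrist_force: [0.1, 0.9, -1.8]
clock: 22.7
ee_pos: [0.5256, -0.2369, 0.1693]
eef_rot: [-0.25, 0.968, 0.0, -0.0]
wrist_force: [-0.1, -0.6, -2.2]
```

```bash
python3 -m handwheel '[[[0.8,0,0],[0,0,0]],[[1.4,0,-0.5],[0,0,0]],[[1.4,0,-3],[0,0,0]],[[1.4,0,-6],[0,0,0]],[[1.4,0,-6.5],[0,0,0]]]'|sed -n '1,4p';  python3 - <<'E'
from ov import *
np.set_printoptions(precision=4,suppress=True)
a=save("scene","s7.png");save("top","t7.png");s=robot.sense()
for c in("scene","top"):
  for n,z in(("lid",.0665),("rest",0),("holder",0)): print(c,n,[(np.round(x["pixel"],1),round(x["conf"],2),atz(c,x["pixel"],z)) for x in place_of(n,c)[:1]])
  t=trace("lid",c)
  if t:
    m=t[0]["pixels"].astype(np.uint8);k=max(cv2.findContours(m,0,1)[0],key=cv2.contourArea)[:,0]
    P=np.array([atz(c,p,.0785)[:2] for p in k]);print(c,"lid",cv2.minEnclosingCircle((P*1000).astype(np.float32)))
k,off=crop("scene",290,160,53,40,7.5,a[:,:,::-1]);cv2.imwrite("pics/c7.png",k[:600,:800])
print(go(.474,-.0385,.25,15))
E
```

```text
clock: 23.2
ee_pos: [0.5159, -0.2452, 0.2388]
eef_rot: [-0.249, 0.968, -0.003, 0.003]
wrist_force: [1.5, -1.1, -0.4]
scene lid [(array([276.6, 149.5]), 0.86, array([ 0.5365, -0.2298,  0.0665]))]
scene rest [(array([277.8, 164.9]), 0.75, array([ 0.5474, -0.218 ,  0.    ]))]
scene holder []
scene lid ((551.3714599609375, -221.48353576660156), 92.9122314453125)
top lid [(array([379.8, 204.3]), 0.58, array([ 0.5563, -0.2128,  0.0665]))]
top rest []
top holder [(array([316.8, 232.8]), 0.97, array([ 0.4733, -0.0256,  0.    ]))]
top lid ((551.963623046875, -217.80728149414062), 92.0242919921875)
([-6.47, 19.81, -1.66], [0.002, -0.001, 0.243])
```

View pics/c7.png

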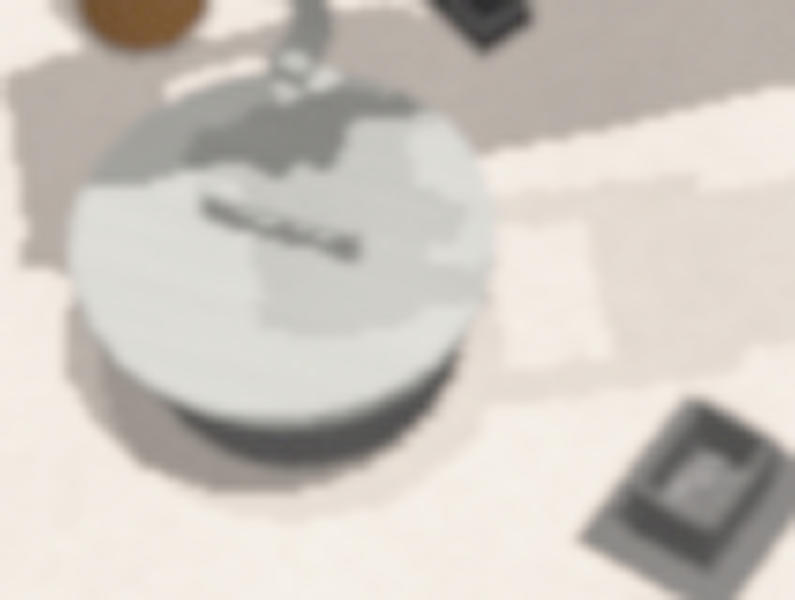

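The lid lies flat on the rest (centre ≈ (283,250), bar at (280,228)) within a few mm of centred, and the empty holder is at (700,480). I'll return the lifter.

```bash
python3 -m handwheel '[[[-0.8,2,-1],[0,0,0.05]],[[-2,6,-1],[0,0,0.1]],[[-3.5,10.5,-1],[0,0,0.15]],[[-5,15,-1],[0,0,0.2]],[[-6.1,18.5,-1],[0,0,0.243]]]'|sed -n '1,3p'; python3 -m handwheel '[[[-0.3,1,0],[0,0,0]],[[-0.3,1,0],[0,0,0]],[[-0.3,1,0],[0,0,0]],[[-0.3,1,0],[0,0,0]],[[-0.3,1,0],[0,0,0]]]'|sed -n '1,3p';python3 - <<'E'
from h import *
print(go(.4755,-.038,.15,15.2))
E
```

```text
clock: 24.2
ee_pos: [0.4766, -0.0498, 0.2439]
eef_rot: [-0.13, 0.992, 0.001, -0.0]
clock: 24.7
ee_pos: [0.4783, -0.0428, 0.2442]
eef_rot: [-0.13, 0.992, -0.0, -0.0]
([0.14, 0.54, 9.42], [-0.0, -0.0, -0.005])
```

```bash
python3 -m handwheel '[[[0.14,0.54,1.5],[0,0,-0.005]],[[0.14,0.54,4],[0,0,-0.005]],[[0.14,0.54,7],[0,0,-0.005]],[[0.14,0.54,9],[0,0,-0.005]],[[0.14,0.54,9.3],[0,0,-0.005]]]'|sed -n '1,3p'; python3 -m handwheel '[[[0,0,0],[0,0,0]],[[0,0,0],[0,0,0]]]'|sed -n '1,4p';python3 - <<'E'
from ov import *
print(go(.4755,-.038,.095,15.2))
a=save("scene","s8.png");k,off=crop("scene",331,172,26,20,15,a[:,:,::-1]);s=robot.sense()
o=s["ee_pos"]-[0,0,.081]
box(k,"scene",o,np.radians(15),(-16,-8,-8),(16,8,0),(0,0,255),off,15)
box(k,"scene",[.4735,-.037,0],np.radians(15),(-24,-17,40),(24,17,40),(0,220,0),off,15)
cv2.imwrite("pics/c8.png",k[:600,:800])
E
```

```text
clock: 25.2
ee_pos: [0.4728, -0.0372, 0.1484]
eef_rot: [-0.132, 0.991, 0.001, -0.003]
clock: 25.4
ee_pos: [0.4765, -0.0374, 0.1525]
eef_rot: [-0.133, 0.991, -0.0, 0.001]
wrist_force: [0.6, -1.2, -2.4]
([0.12, -0.03, 5.75], [-0.001, 0.002, 0.001])
```

View pics/c8.png

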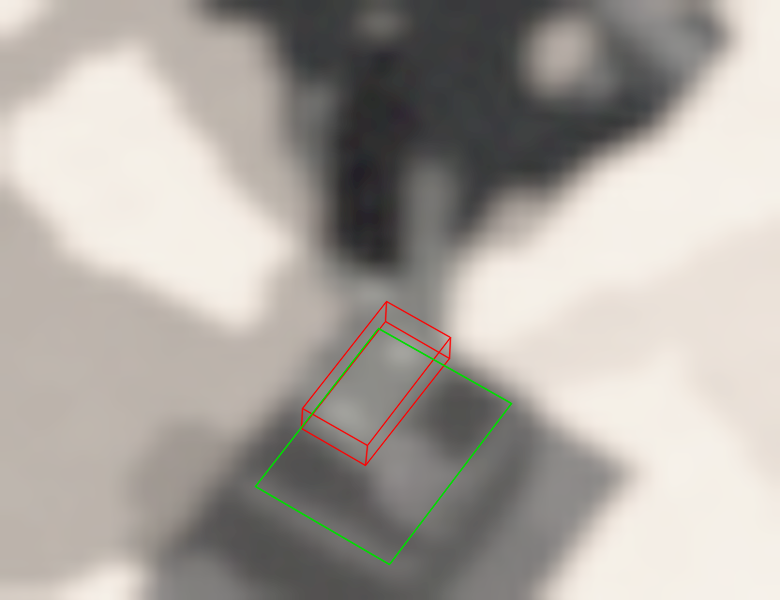

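The toe (330–450, 300–460) is above the socket opening and aligned with it. Inserting.

```bash
python3 -m handwheel '[[[0.12,0,0.8],[0,0,0]],[[0.12,0,1.8],[0,0,0]],[[0.12,0,2.8],[0,0,0]],[[0.12,0,3.4],[0,0,0]],[[0.12,0,3.6],[0,0,0]]]'|sed -n '1,4p'; python3 -m handwheel '[[[0,0,0.5],[0,0,0]],[[0,0,1.0],[0,0,0]],[[0,0,1.4],[0,0,0]],[[0,0,1.7],[0,0,0]],[[0,0,1.8],[0,0,0]]]'|sed -n '1,4p';python3 -m handwheel '[[[0,0,0.1],[0,0,0]],[[0,0,0.2],[0,0,0]],[[0,0,0.25],[0,0,0]],[[0,0,0.25],[0,0,0]]]'|sed -n '1,4p'
```

```text
clock: 25.95
ee_pos: [0.473, -0.0369, 0.1139]
eef_rot: [-0.133, 0.991, 0.0, -0.001]
wrist_force: [0.1, -0.1, -1.9]
clock: 26.45
ee_pos: [0.4738, -0.0371, 0.0969]
eef_rot: [-0.133, 0.991, 0.0, -0.0]
wrist_force: [-0.1, 0.9, -2.2]
clock: 26.85
ee_pos: [0.4741, -0.0371, 0.0948]
eef_rot: [-0.133, 0.991, -0.0, 0.0]
wrist_force: [-0.2, -0.3, -3.0]
```

```bash
python3 -m handwheel '[[[0,0,0.1],[0,0,0]],[[0,0,0.15],[0,0,0]],[[0,0,0.2],[0,0,0]],[[0,0,0.2],[0,0,0]]]'|sed -n '1,4p'
```

```text
clock: 27.25
ee_pos: [0.4741, -0.0371, 0.093]
eef_rot: [-0.133, 0.991, 0.0, -0.0]
wrist_force: [-0.7, 0.4, 0.6]
```

```bash
python3 -m handwheel '[[[0,0,0],[0,0,0]],[[0,0,0],[0,0,0]],[[0,0,0],[0,0,0]],[[0,0,0],[0,0,0]],[[0,0,0],[0,0,0]]]' 1|sed -n '1,6p'; python3 -m handwheel '[[[0,0,-1],[0,0,0]],[[0,0,-3],[0,0,0]],[[0,0,-6],[0,0,0]],[[0,0,-10],[0,0,0]],[[0,0,-14],[0,0,0]]]'|sed -n '1,4p';python3 -m handwheel '[[[8,0,0],[0,0,0]],[[8,0,0],[0,0,0]],[[8,0,0],[0,0,0]],[[8,0,0],[0,0,0]],[[8,0,0],[0,0,0]]]'|sed -n '1,4p'; python3 - <<'E'
from ov import *
np.set_printoptions(precision=4,suppress=True)
a=save("scene","s9.png");b=save("top","t9.png")
for c in("scene","top"):
  for n,z in(("lifter_grip",.092),("holder",0),("lid_bar",.097)): print(c,n,[(round(x["conf"],2),atz(c,x["pixel"],z)) for x in place_of(n,c)[:1]])
k,off=crop("scene",305,165,53,40,7.5,a[:,:,::-1]);cv2.imwrite("pics/c9.png",k[:600,:800])
E
```

```text
clock: 27.75
ee_pos: [0.4741, -0.0371, 0.0928]
eef_rot: [-0.133, 0.991, -0.0, 0.0]
wrist_force: [0.3, 0.6, -1.4]
width: 0.0855
gripper_force: 0.0
clock: 28.25
ee_pos: [0.4735, -0.037, 0.2344]
eef_rot: [-0.133, 0.991, 0.0, -0.0]
wrist_force: [0.5, 0.5, -0.2]
clock: 28.75
ee_pos: [0.398, -0.0582, 0.2335]
eef_rot: [-0.133, 0.991, -0.0, 0.001]
wrist_force: [-0.8, -0.3, -0.4]
scene lifter_grip [(0.73, array([ 0.4733, -0.044 ,  0.092 ]))]
scene holder [(0.79, array([ 0.4746, -0.0274,  0.    ]))]
scene lid_bar [(0.83, array([ 0.5507, -0.2217,  0.097 ]))]
top lifter_grip [(0.6, array([ 0.4877, -0.0417,  0.092 ]))]
top holder [(0.61, array([ 0.4775, -0.0383,  0.    ]))]
top lid_bar [(0.62, array([ 0.5424, -0.223 ,  0.097 ]))]
```

View pics/c9.png

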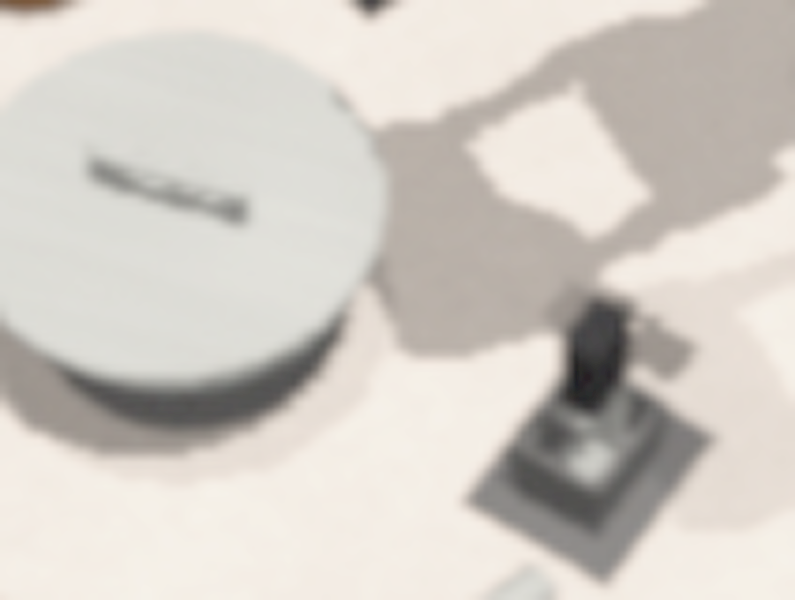

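The lid is flat on the rest (centre ≈ (185,210)), and the lifter stands upright in its holder at (595,390). The gripper is clear, so I hand in.

```bash
python3 -c "
from plant import robot
print(robot.finish_job())"
```

```text
the job is handed in; nothing more can be done
None
```

The job is handed in: from the last camera check, the lid lies flat on the rest within about a centimetre of its centre, and the lifter stands upright in its holder with the gripper clear; one slip was pressing the lifter on the lid with about 16 N (limit 25 N) while setting it down, and I got no verdict back.

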